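# Index a pedestal hub and run the carriage home on the router mill

### The job

Set the joinery mill up for the hub's last slot: turn the index plate, click by click, until the hub's one face without a slot squarely faces the router's side and the plate sits in its click. Also push the carriage out of its spring catch and along the rods until it is fully home against its end stop, with the hub in front of the cutter. Do not touch the cutter or shift the things lying on the bench, and let go when done.

Things in the scene. Friction and masses are not known exactly. Their poses are not given: they have to be found in the camera images.
- mill: grey bench joinery mill, fixed; where it stands and its yaw vary. Origin: underside, midway between and along its two guide rods. x runs along the rods from loading end to end stop, y from the rods to the router, z up. In its frame (mm): rod end blocks at x -160 and 160, 64 high; router and its column at x -50 to 225, y 180 to 405, 257 high, with a lever knob to 230 high
- carriage (a joint): travel of the carriage (aluminium table 150 x 205 mm, top 76 mm above the bench) along the mill's +x, in m: 0 in the spring catch at the loading end, where it starts; 0.120 hard against the end stop, hidden under it. 12 to 17 N break it out of the catch within 10 mm, then it slides with about 4 N. The index axis is at mill x = -60 mm + travel, y = 0
- index_plate (a joint): angle of the index plate, rad, anticlockwise from above, endless: 0 = the plain face squarely faces the mill's +y. Steel plate 143 mm over its 24 teeth, top 94 mm above the bench; a spring ball clicks every 15 degrees (0.262 rad), about 0.4 N m to pass a click, and centres it when let go within 6 degrees. Starts at 2 to 5 clicks; clockwise is the short way
- hub_top (a point): centre of the hub's top, 200 mm above the bench, on the index axis; axes turn with the hub, y towards the plain face, z up. Wooden hub, a 60 mm square upright block (112 to 200 mm above the bench) on a 90 mm round collar, bolted fast to the plate: grip it from above across opposite faces to turn the plate or drag the carriage. A nut on top stands 12 mm proud
- plain_face (a point): centre of the hub's only plain face, 30 mm from the index axis, 165 mm above the bench; its y axis points straight out of the face. The three other faces each have a slot 12 mm wide and 14 mm deep, 70 mm long, open at the top
- cutter_tip (a point): free end of the router cutter: a steel bit of 12 mm diameter, level, 160 mm above the bench, tip at mill x = 60, y = 100 mm, pointing along the mill's -y. With the carriage home the hub stands in front of it, 70 mm from tip to hub face
- cutter: the router's cutter and its 34 mm thick collet (fixed); origin on the cutter's axis, 20 mm in front of its tip, z up. Not to be touched
- sander: green palm sander, 118 x 100 mm, 137 mm tall, standing loose on the bench beside the mill; origin under its centre. Bystander
- mallet: wooden joiner's mallet lying loose, head 75 x 115 x 62 mm, 290 mm long in all; origin near its middle, on the bench. Bystander
- blank: uncut spare hub, standing loose, 90 mm collar and 60 mm square block, 106 mm tall; origin under its centre. Bystander

How it is judged:
At the end, for the whole second after the job is handed in: the hub's plain face looks to the cutter's side, square to within 0.06 rad (3.4 degrees), the carriage is within 4 mm of its end stop (joint over 0.116 m), and both are at rest (angle between the y axis of plain_face and the y axis of mill, either way round below 0.06 rad and y of plain_face in the frame of mill above 0.02 m and value of joint carriage above 0.116 m and velocity of joint index_plate between -0.05 and 0.05 rad/s and velocity of joint carriage between -0.005 and 0.005 m/s); the robot touches nothing.
It fails at once if the router cutter is touched (over 1 N) (contact force between cutter and anything else above 1 N).
It fails at once if the sander is shifted more than 30 mm or tipped (distance of sander from where it was at the start of the episode above 0.03 m or angle between sander's own z axis and vertical above 0.3 rad).
It fails at once if the mallet is shifted more than 30 mm (distance of mallet from where it was at the start of the episode above 0.03 m).
It fails at once if the spare hub is shifted more than 30 mm or tipped (distance of blank from where it was at the start of the episode above 0.03 m or angle between blank's own z axis and vertical above 0.3 rad).
It also fails if it takes over 38 s, if anything falls off the work surface, if the arm or the gripper's body presses on something with over 40 N, if the wrist force passes 120 N, or if a joint passes its speed limit or range.

### The arm

A 6-joint arm with a two-finger parallel gripper is mounted at the origin on the work surface. World frame = base frame: x ahead of the robot, y to its left, z up, the work surface at z = 0. Lengths are in m, angles in rad, forces in N, time in s.
With the tool pointing down it reaches from about 0.25 to 0.85 m from the base axis. Payload 12.5 kg.
Tool frame: the origin (TCP) lies on the mounting face of the last link; the fingertips stand 186 mm ahead of it and the grasp point (between the pads) lies 167 mm ahead of it; z points along the fingers, y is the line along which they close (so a half turn about z gives the same grasp; the last joint's range is limited). The gripper opens to 93 mm and grips with 3 to 60 N. Pads are 15 mm wide; open, the fingers measure 128 mm over their backs; the gripper's body (75 mm by 188 mm) begins 65 mm behind the grasp point.
Start: joints at [1.155, 0.351, 1.652, -0, 1.139, -0.085], TCP at [0.179, 0.52, 0.405] pointing down, gripper open.
Joint ranges: [-2.75, 2.75], [-0.79, 2.1], [0.01, 2.65], [-1.57, 4.71], [0.07, 3.14], [-2.87, 2.87]. Speed limits (rad/s): [2.22, 2.22, 2.79, 3.14, 3.14, 3.14].

### API

Orientations are given as a rotation vector (axis times angle).
In Python, from plant import * gives the robot as it stands.
- The arm moves only by the tool arm_command, never from a script. Its argument "rows" is a list of rows, each a list of 3 entries, a list of its own where there are three numbers: the shift along the tool's x, y, z in m, then the turn, a rotation vector about the tool's x, y, z in rad, then the opening, from 0 (shut) to 1 (fully open). In form: [[[x, y, z], [wx, wy, wz], gripper], ...]. A call has 1 to 12 rows; each row shifts and turns the commanded pose from where the row before left it, along the tool's axes as they then stand; what a row does not reach is not made up. A row lasts 1/12 s, in which the tool goes at most 41.7 mm and 7.16 degrees, less where a joint would pass 70% of its speed; a pose out of reach is approached as far as the arm can. A call is refused whole if a number of a shift passes 0.0417 or a number of a turn 0.125, either way. A call with a gripper value outside its range is refused whole. The fingers move at their own pace and stop on an object; "squeeze" is the grip in N (left out, the last holds). Time passes only in rows, so rows that do not move let the fingers close. It gives the time, the measured TCP pose, the force, the opening and the grip force at its end, in the units of the state.
- sense(): the state, without advancing time (a new reading comes with each control period).
- get_image(name): name is "side" or "top"; returns a dict with "color" (420x560x3 uint8, blue, green, red), "depth" (420x560 float32, m along the optical axis (not along the pixel's ray), 0 where there is no reading), "K" (3x3 intrinsics, pixels), "view" (4x4, takes a point from world to camera coordinates). Camera axes: x right, y up, looking along -z (the intrinsics and any distortion apply to the point x, -y, -z); pixel columns grow to the right and rows downward; lengths in m; the calibration is good to about 2 mm. A picture is of the moment at which its call begins.
- job_done(): hands the job in; it is judged then, once.
Trained networks look in a picture, given as the dict that the camera call returned (one of the last four; its "shot" number tells which), for a name from the list of things; names that differ only in an ending like _2 or _b are one class to them, and where a whole thing is asked for, a point or a joint stands for the part that bears it (a point fixed in the world has none). Each returns a list of dicts, best first, with "score" (0 to 1); they miss things now and then, are a little off and sometimes report something else, mostly with a low value. They report only what shows in the picture. A call takes as long as a camera call.
- search_frame(picture, query): "point" ([column, row] in pixels, amid what is visible of it).
- cut_out(picture, query): "pixels" (420x560 bool, what is visible of it) and "point" ([column, row] in pixels, amid what is visible of it).
The state is a dict: "time": time; "qpos": joint angles; "qvel": joint speeds; "joint_torque": joint torques, N m; "eef_pos": TCP position; "orientation": TCP orientation; "wrist_force": force on the tool from outside, world axes, zero at the start; "ft_torque": the same for the moment, N m; "grip_width": opening from 0.0 (shut) to 1.0 (fully open); "grip_force": force on a finger pad.
Only numpy, scipy, OpenCV 4.12 (cv2) and the standard library are available. Lean on these libraries where they do the work, as an engineer would, in place of code of your own. Each camera call takes 0.05 s, during which the arm holds its last target. There are 200 camera calls.

## Working session

There is one attempt and no reset: what is moved stays moved. The work goes in short steps, Python scripts to look and compute and a tool call to move; the robot and the scene stay as the last step left them, time stands still between calls to the robot, and variables do not carry over. Pictures are saved under pics/ and viewed, at most 10 in all, crops included, and the job is handed in when it is done.

Besides the shell and the picture viewer there is one more tool, called after "Request:" as a command line: name --argument value ..., lists and objects as JSON in quotes. arm_command: Moves the arm, as the interface text tells. Its arguments: {"type":"object","properties":{"rows":{"type":"array","items":{"type":"array"}},"squeeze":{"type":"number"}},"required":["rows"]}

```bash
mkdir -p pics; cat > h.py <<'E'
from plant import *
import numpy as np, cv2
def cloud(p):
    K=p["K"];d=p["depth"];h,w=d.shape
    u,v=np.meshgrid(np.arange(w),np.arange(h))
    c=np.stack([(u-K[0,2])/K[0,0]*d,-(v-K[1,2])/K[1,1]*d,-d,np.ones_like(d)],-1)
    W=c@np.linalg.inv(p["view"]).T
    W=W[...,:3]; W[d==0]=np.nan
    return W
E
python3 - <<'E'
from h import *
s=sense();print(s["time"],s["eef_pos"],s["orientation"])
for n in("top","side"):
    p=get_image(n);cv2.imwrite(f"pics/{n}0.png",p["color"]);np.savez(f"{n}0.npz",color=p["color"],depth=p["depth"],K=p["K"],view=p["view"])
    W=cloud(p);print(n,p["K"].tolist(),np.linalg.inv(p["view"])[:3,3])
    for q in("mill","carriage","index_plate","hub_top","plain_face","cutter_tip","cutter","sander","mallet","blank"):
        for r in cut_out(p,q)[:2]:
            m=r["pixels"];X=W[m];X=X[~np.isnan(X[:,0])]
            print(q,round(r["score"],2),np.round(r["point"]),m.sum(),np.round(np.median(X,0),3) if len(X) else None, np.round(np.percentile(X,[2,98],axis=0),3).tolist() if len(X) else None)
E
```

```text
0.0 [0.17856083 0.52006405 0.40420311] [-5.17196915e-01 -3.09843472e+00  1.81167049e-03]
top [[406.284265353319, 0.0, 279.03949993146466], [0.0, 406.284265353319, 213.08748722033513], [0.0, 0.0, 1.0]] [0.25172742 0.0040063  1.43664674]
mill 0.79 [260. 216.] 13508 [0.526 0.061 0.057] [[0.389, -0.187, 0.013], [0.729, 0.336, 0.258]]
mill 0.48 [242. 198.] 116 [0.568 0.115 0.168] [[0.548, 0.072, 0.157], [0.586, 0.136, 0.18]]
carriage 0.77 [301. 217.] 2665 [ 0.504 -0.084  0.09 ] [[0.428, -0.191, 0.065], [0.6, 0.015, 0.203]]
index_plate 0.91 [298. 216.] 1241 [ 0.495 -0.066  0.1  ] [[0.448, -0.131, 0.087], [0.567, -0.011, 0.206]]
index_plate 0.21 [261. 214.] 13228 [0.525 0.06  0.059] [[0.392, -0.186, 0.016], [0.726, 0.336, 0.258]]
hub_top 0.92 [296. 220.] 1286 [ 0.496 -0.066  0.099] [[0.446, -0.131, 0.085], [0.569, -0.008, 0.205]]
plain_face 0.76 [296. 221.] 1278 [ 0.496 -0.065  0.099] [[0.446, -0.13, 0.084], [0.569, -0.008, 0.205]]
cutter_tip 0.63 [241. 196.] 165 [0.572 0.117 0.166] [[0.547, 0.072, 0.019], [0.619, 0.139, 0.179]]
cutter 0.66 [238. 202.] 91 [0.563 0.127 0.174] [[0.547, 0.072,
[... 888 characters left out ...]
0.93 [304. 226.] 1435 [ 0.492 -0.092  0.112] [[0.448, -0.135, 0.083], [0.568, -0.015, 0.204]]
hub_top 0.8 [307. 227.] 1475 [ 0.493 -0.091  0.11 ] [[0.448, -0.135, 0.075], [0.576, -0.009, 0.204]]
plain_face 0.83 [303. 227.] 1542 [ 0.493 -0.089  0.108] [[0.447, -0.135, 0.024], [0.623, 0.002, 0.203]]
plain_face 0.75 [377. 373.] 1737 [ 0.351 -0.549  0.083] [[0.314, -0.594, 0.008], [0.412, -0.491, 0.139]]
cutter_tip 0.65 [282. 178.] 133 [0.569 0.118 0.166] [[0.55, 0.07, 0.002], [0.687, 0.233, 0.177]]
sander 0.95 [377. 375.] 1786 [ 0.351 -0.549  0.074] [[0.313, -0.595, 0.004], [0.412, -0.489, 0.139]]
mallet 0.72 [408. 322.] 1900 [ 0.539 -0.478  0.047] [[0.495, -0.69, 0.01], [0.605, -0.414, 0.065]]
```

View pics/top0.png

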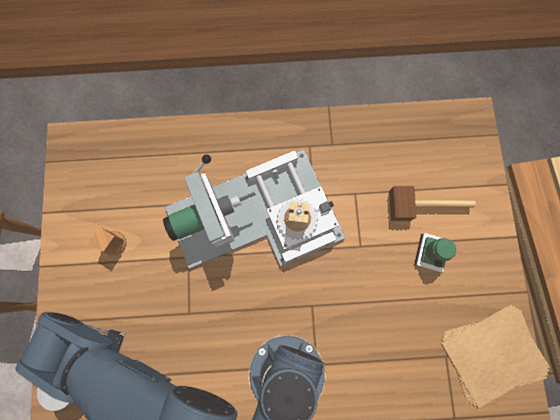

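View pics/side0.png

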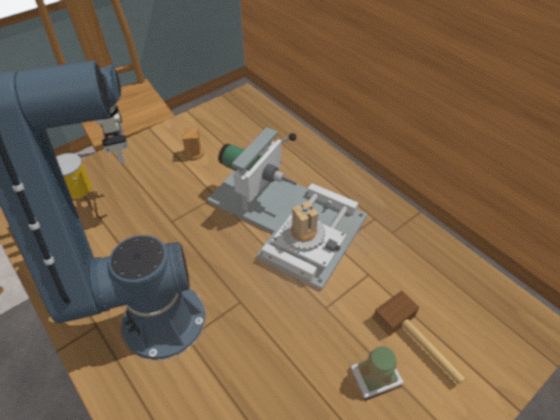

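The top view shows the router on the left (185,222) with the cutter tip near (250,197). The hub is at (298,214) on the near, loading end, and the mallet, sander and blank are well clear. I'll measure the mill yaw, the index axis and the hub yaw next.

```bash
python3 - <<'E'
from h import *
from scipy.optimize import minimize
ims=[]
for n in("top","side"):
    p=dict(np.load(n+"0.npz"));W=cloud(p)
    a=(W[...,0]>.35)&(W[...,0]<.75)&(W[...,1]>-.25)&(W[...,1]<.2)
    def rect(lo,hi,cx=None,r=None,name=""):
        m=a&(W[...,2]>lo)&(W[...,2]<hi)
        if cx is not None: m&=np.hypot(W[...,0]-cx[0],W[...,1]-cx[1])<r
        X=W[m][:,:2].astype(np.float32)
        R=cv2.minAreaRect(X*1000);print(n,name,len(X),np.round(R[0]),np.round(R[1]),round(R[2],1))
        return X
    c=(.503,-.071)
    rect(.068,.084,c,.16,"table"); rect(.193,.206,c,.06,"hubtop"); rect(.207,.216,c,.03,"nut")
    rect(.089,.099,c,.1,"plate"); rect(.056,.066,None,None,"blocks")
    X=rect(.12,.19,c,.06,"hubsides")
    k=slice(170,290) if n=="top" else slice(165,305)
    j=slice(220,370) if n=="top" else slice(230,390)
    ims.append(cv2.resize(p["color"][k,j],(400,320),interpolation=cv2.INTER_CUBIC))
    # hub top grid view
    np.set_printoptions(linewidth=200)
cv2.imwrite("pics/c0.png",np.hstack(ims))
E
```

```text
top table 1213 [497. -93.] [185. 208.] 19.9
top hubtop 308 [508. -70.] [60. 61.] 79.9
top nut 20 [508. -70.] [20. 14.] 6.9
top plate 629 [515. -74.] [140. 158.] 55.5
top blocks 839 [540.  18.] [350. 381.] 20.0
top hubsides 96 [506. -69.] [59. 58.] 79.0
side table 996 [501. -99.] [193. 216.] 19.0
side hubtop 268 [511. -71.] [63. 63.] 80.2
side nut 15 [509. -70.] [12. 11.] 28.7
side plate 513 [513. -78.] [131. 150.] 59.6
side blocks 838 [544.  19.] [356. 392.] 19.3
side hubsides 367 [511. -70.] [66. 63.] 80.1
```

View pics/c0.png

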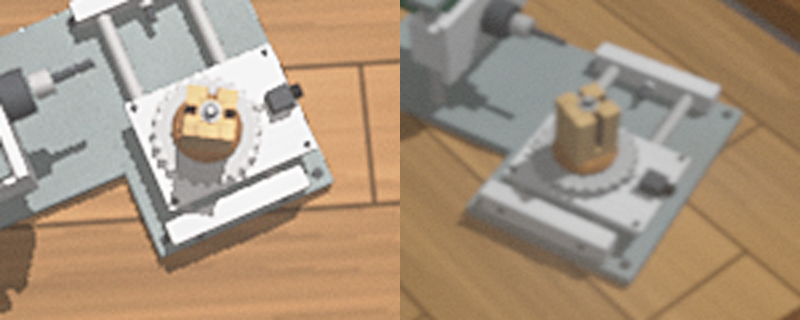

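Findings:
- The index axis is at about (0.509, -0.070).
- The mill yaw is about 20° and the hub yaw about 80°. The plain face points back at the robot, so the plate is 4 clicks (60°) off.

I'll grip the two slotted side faces, offset about 14 mm away from the plain face so the pads miss the slots. First I raise the tool and travel over.

Request:
arm_command --rows '[[[0, 0, -0.034], [0, 0, -0.052], 1], [[0, 0, -0.034], [0, 0, -0.052], 1], [[0, 0, -0.034], [0, 0, -0.052], 1], [[-0.0184, -0.0218, 0], [0, 0, 0], 1], [[-0.0184, -0.0218, 0], [0, 0, 0], 1], [[-0.0184, -0.0218, 0], [0, 0, 0], 1], [[-0.0184, -0.0218, 0], [0, 0, 0], 1], [[-0.0184, -0.0218, 0], [0, 0, 0], 1], [[-0.0184, -0.0218, 0], [0, 0, 0], 1], [[-0.0184, -0.0218, 0], [0, 0, 0], 1], [[-0.0184, -0.0218, 0], [0, 0, 0], 1], [[-0.0184, -0.0218, 0], [0, 0, 0], 1]]' --squeeze 60

```text
time: 2.1
eef_pos: [0.3079, 0.2969, 0.5069]
orientation: [0.274, 3.129, 0.0]
wrist_force: [0.4, 0.3, 0.3]
grip_width: 1.0
grip_force: 0.0
```

Request:
arm_command --rows '[[[-0.0184, -0.0218, 0], [0, 0, 0], 1], [[-0.0184, -0.0218, 0], [0, 0, 0], 1], [[-0.0184, -0.0218, 0], [0, 0, 0], 1], [[-0.0184, -0.0218, 0], [0, 0, 0], 1], [[-0.0184, -0.0218, 0], [0, 0, 0], 1], [[-0.0184, -0.0218, 0], [0, 0, 0], 1], [[-0.0184, -0.0218, 0], [0, 0, 0], 1], [[-0.0184, -0.0218, 0], [0, 0, 0], 1], [[-0.0184, -0.0218, 0], [0, 0, 0], 1], [[-0.0184, -0.0218, 0], [0, 0, 0], 1], [[-0.0184, -0.0218, 0], [0, 0, 0], 1], [[-0.0184, -0.0218, 0], [0, 0, 0], 1]]'

```text
time: 3.1
eef_pos: [0.48, 0.0007, 0.5068]
orientation: [0.274, 3.129, 0.0]
wrist_force: [-0.6, 0.9, 0.2]
grip_width: 0.999
grip_force: 0.0
```

```bash
cat >> h.py <<'E'
from scipy.spatial.transform import Rotation as Ro
def rel(t):
    s=sense();R=Ro.from_rotvec(s["orientation"]).as_matrix()
    print("t",round(s["time"],2),"pos",np.round(s["eef_pos"],4),"yaw_y",np.round(np.degrees(np.arctan2(R[1,1],R[0,1])),2),"z",np.round(R[:,2],3),"q",np.round(s["qpos"],2),"F",np.round(s["wrist_force"],1),"grip",s["grip_width"],s["grip_force"])
    print("tool shift",np.round(R.T@(np.array(t)-s["eef_pos"]),4))
E
python3 -c "
from h import *
rel((.522,-.072,.337))"
```

```text
t 3.1 pos [0.48   0.0007 0.5068] yaw_y 79.98 z [ 0.  0. -1.] q [-0.1   0.13  1.68  0.    1.33 -1.49] F [-0.6  0.9  0.2] grip 0.9990150083134463 0.0
tool shift [-0.054  -0.0643  0.1699]
```

Request:
arm_command --rows '[[[-0.018, -0.0214, 0.0], [0, 0, 0], 1], [[-0.018, -0.0214, 0.0], [0, 0, 0], 1], [[-0.018, -0.0215, 0.0], [0, 0, 0], 1], [[0, 0, 0.03], [0, 0, 0], 1], [[0, 0, 0.03], [0, 0, 0], 1], [[0, 0, 0.02], [0, 0, 0], 1], [[0, 0, 0], [0, 0, 0], 1]]'

```text
time: 3.68
eef_pos: [0.5209, -0.0706, 0.4229]
orientation: [-0.274, -3.123, -0.001]
wrist_force: [-0.9, -0.9, -1.2]
grip_width: 0.998
grip_force: 0.0
```

```bash
python3 -c "
from h import *
rel((.522,-.072,.337))
p=get_image('side');cv2.imwrite('pics/s1.png',cv2.resize(p['color'][130:310,200:420],(770,630))[:600])"
```

```text
t 3.68 pos [ 0.5209 -0.0706  0.4229] yaw_y 79.96 z [-0.006  0.001 -1.   ] q [-0.22  0.29  1.69  0.    1.17 -1.62] F [-0.9 -0.9 -1.2] grip 0.9983440968298845 0.0
tool shift [-0.0019 -0.0012  0.0859]
```

View pics/s1.png

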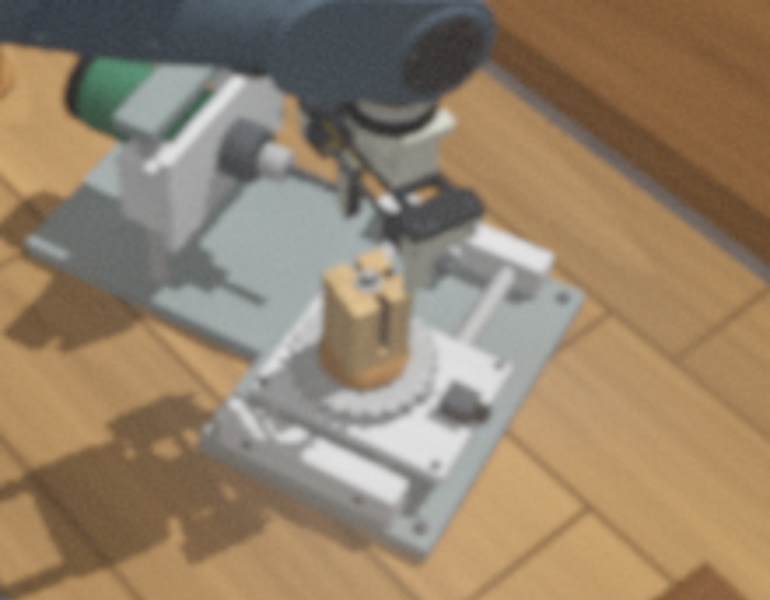

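The fingers, at (348,195) and (425,265), straddle the hub above its top. The slot shows on the right face, and the robot-side face has none. I'll descend and close.

Request:
arm_command --rows '[[[0, 0, 0.022], [0, 0, 0], 1], [[0, 0, 0.022], [0, 0, 0], 1], [[0, 0, 0.022], [0, 0, 0], 1], [[0, 0, 0.02], [0, 0, 0], 1], [[0, 0, 0], [0, 0, 0], 0], [[0, 0, 0], [0, 0, 0], 0], [[0, 0, 0], [0, 0, 0], 0], [[0, 0, 0], [0, 0, 0], 0], [[0, 0, 0], [0, 0, 0], 0], [[0, 0, 0], [0, 0, 0], 0]]' --squeeze 60

```text
time: 4.57
eef_pos: [0.5218, -0.0702, 0.342]
orientation: [0.275, 3.128, 0.002]
wrist_force: [-1.0, 1.3, 4.8]
grip_width: 0.641
grip_force: 60.0
```

```bash
python3 -c "
from h import *
rel((.522,-.072,.337))"
```

```text
t 4.57 pos [ 0.5218 -0.0702  0.342 ] yaw_y 79.97 z [ 0.002  0.001 -1.   ] q [-0.22  0.38  1.78  0.    0.98 -1.62] F [-1.   1.3  4.8] grip 0.6408252380129701 60.00274568796158
tool shift [-0.0005 -0.0018  0.005 ]
```

Gripped at 59.6 mm and 60 N. Next is 60° clockwise about the index axis, which sits at tool x = +14 mm.

Request:
arm_command --rows '[[[0, -0.00075, 0], [0, 0, 0.0524], 0], [[0, -0.00075, 0], [0, 0, 0.0524], 0], [[0, -0.00075, 0], [0, 0, 0.0524], 0], [[0, -0.00075, 0], [0, 0, 0.0524], 0], [[0, -0.00075, 0], [0, 0, 0.0524], 0], [[0, -0.00075, 0], [0, 0, 0.0524], 0], [[0, -0.00075, 0], [0, 0, 0.0524], 0], [[0, -0.00075, 0], [0, 0, 0.0524], 0], [[0, -0.00075, 0], [0, 0, 0.0524], 0], [[0, -0.00075, 0], [0, 0, 0.0524], 0]]'

```text
time: 5.4
eef_pos: [0.5188, -0.0766, 0.3419]
orientation: [1.079, 2.949, 0.003]
wrist_force: [3.6, 12.4, 4.6]
grip_width: 0.642
grip_force: 60.0
```

Request:
arm_command --rows '[[[0, -0.00075, 0], [0, 0, 0.0524], 0], [[0, -0.00075, 0], [0, 0, 0.0524], 0], [[0, -0.00075, 0], [0, 0, 0.0524], 0], [[0, -0.00075, 0], [0, 0, 0.0524], 0], [[0, -0.00075, 0], [0, 0, 0.0524], 0], [[0, -0.00075, 0], [0, 0, 0.0524], 0], [[0, -0.00075, 0], [0, 0, 0.0524], 0], [[0, -0.00075, 0], [0, 0, 0.0524], 0], [[0, -0.00075, 0], [0, 0, 0.0524], 0], [[0, -0.00075, 0], [0, 0, 0.0524], 0], [[0, 0, 0], [0, 0, 0], 0]]'

```text
time: 6.32
eef_pos: [0.513, -0.0807, 0.3419]
orientation: [1.806, 2.569, 0.004]
wrist_force: [4.2, 13.4, 6.0]
grip_width: 0.643
grip_force: 60.0
```

```bash
python3 -c "
from h import *
rel((.522,-.072,.337));print(sense()['ft_torque'])"
```

```text
t 6.32 pos [ 0.513  -0.0807  0.3419] yaw_y 19.78 z [ 0.002  0.002 -1.   ] q [-0.25  0.37  1.79  0.    0.97 -0.59] F [ 4.2 13.4  6. ] grip 0.6425015018101101 60.01268416643143
tool shift [0.0051 0.0114 0.005 ]
[1.20310147 0.36154597 0.15915153]
```

The plate turned 60°. Now I push along tool +y (mill +x).

Request:
arm_command --rows '[[[0.001, 0.008, 0], [0, 0, 0], 0], [[0, 0.01, 0], [0, 0, 0], 0], [[0, 0.01, 0], [0, 0, 0], 0], [[0, 0.01, 0], [0, 0, 0], 0], [[0, 0.01, 0], [0, 0, 0], 0], [[0, 0.01, 0], [0, 0, 0], 0], [[0, 0.01, 0], [0, 0, 0], 0], [[0, 0.01, 0], [0, 0, 0], 0], [[0, 0.01, 0], [0, 0, 0], 0], [[0, 0.01, 0], [0, 0, 0], 0], [[0, 0.008, 0], [0, 0, 0], 0], [[0, 0, 0], [0, 0, 0], 0]]'

```text
time: 7.32
eef_pos: [0.6131, -0.0439, 0.342]
orientation: [1.801, 2.572, 0.002]
wrist_force: [1.8, 3.7, 6.2]
grip_width: 0.646
grip_force: 60.0
```

```bash
python3 -c "
from h import *
rel((.513+.12*.94,-.0807+.12*.342,.342));print(sense()['ft_torque'])"
```

```text
t 7.32 pos [ 0.6131 -0.0439  0.342 ] yaw_y 19.99 z [ 0.002 -0.    -1.   ] q [-0.15  0.53  1.54  0.    1.07 -0.5 ] F [1.8 3.7 6.2] grip 0.6455725259807334 60.01463770866394
tool shift [-0.0003  0.0134 -0.    ]
[-0.22371874  0.99190819 -0.01659461]
```

Request:
arm_command --rows '[[[0, 0.004, 0], [0, 0, 0], 0], [[0, 0.004, 0], [0, 0, 0], 0], [[0, 0.003, 0], [0, 0, 0], 0], [[0, 0.002, 0], [0, 0, 0], 0], [[0, 0, 0], [0, 0, 0], 0]]'

```text
time: 7.73
eef_pos: [0.6245, -0.0399, 0.342]
orientation: [1.802, 2.572, 0.001]
wrist_force: [0.9, 3.0, 5.2]
grip_width: 0.641
grip_force: 60.0
```

Request:
arm_command --rows '[[[0, 0.001, 0], [0, 0, 0], 0], [[0, 0.001, 0], [0, 0, 0], 0], [[0, 0, 0], [0, 0, 0], 0]]'

```text
time: 7.98
eef_pos: [0.6261, -0.0393, 0.342]
orientation: [1.802, 2.572, 0.0]
wrist_force: [-1.8, 3.3, 7.0]
grip_width: 0.637
grip_force: 60.0
```

```bash
python3 -c "
from h import *
rel((.513+.12*.94,-.0807+.12*.342,.342));print(sense()['ft_torque'])"
```

```text
t 7.98 pos [ 0.6261 -0.0393  0.342 ] yaw_y 19.97 z [ 0.001 -0.    -1.   ] q [-0.14  0.55  1.5  -0.    1.09 -0.49] F [-1.8  3.3  7. ] grip 0.6365111981606014 59.99473661184311
tool shift [-0.0002 -0.0004 -0.    ]
[-0.11562162  0.61564659  0.16924816]
```

Not yet firmly against the stop, so I'll push a little further while watching the force.

Request:
arm_command --rows '[[[0, 0.0015, 0], [0, 0, 0], 0], [[0, 0.0015, 0], [0, 0, 0], 0], [[0, 0, 0], [0, 0, 0], 0]]'

```text
time: 8.23
eef_pos: [0.6277, -0.039, 0.3419]
orientation: [-1.801, -2.57, 0.006]
wrist_force: [-22.9, -3.9, 13.3]
grip_width: 0.642
grip_force: 60.0
```

Request:
arm_command --rows '[[[0, 0.0015, 0], [0, 0, 0], 0], [[0, 0.001, 0], [0, 0, 0], 0], [[0, 0, 0], [0, 0, 0], 0]]'

```text
time: 8.48
eef_pos: [0.6288, -0.0388, 0.3417]
orientation: [-1.799, -2.567, 0.011]
wrist_force: [-37.6, -10.7, 20.3]
grip_width: 0.641
grip_force: 60.1
```

```bash
python3 -c "
from h import *
rel((.513+.12*.94,-.0807+.12*.342,.342));print(sense()['ft_torque'])"
```

```text
t 8.48 pos [ 0.6288 -0.0388  0.3417] yaw_y 19.95 z [-0.01  -0.002 -1.   ] q [-0.14  0.56  1.49 -0.    1.1  -0.48] F [-37.6 -10.7  20.3] grip 0.6407586943998991 60.1096647977829
tool shift [ 0.0002 -0.0031 -0.0002]
[-0.99611262  3.82085685  0.26868994]
```

The force rises to about 39 N, so the carriage is at the stop. I'll ease off, open and lift.

Request:
arm_command --rows '[[[0, -0.002, 0], [0, 0, 0], 0], [[0, -0.0015, 0], [0, 0, 0], 0], [[0, 0, 0], [0, 0, 0], 1], [[0, 0, 0], [0, 0, 0], 1], [[0, 0, 0], [0, 0, 0], 1], [[0, 0, 0], [0, 0, 0], 1], [[0, 0, -0.01], [0, 0, 0], 1], [[0, 0, -0.03], [0, 0, 0], 1], [[0, 0, -0.035], [0, 0, 0], 1], [[0, 0, -0.035], [0, 0, 0], 1], [[0, 0, -0.035], [0, 0, 0], 1], [[0, 0, -0.035], [0, 0, 0], 1]]'

```text
time: 9.48
eef_pos: [0.6274, -0.0387, 0.5234]
orientation: [1.803, 2.572, 0.001]
wrist_force: [0.7, -0.8, 0.0]
grip_width: 0.997
grip_force: 0.0
```

Request:
arm_command --rows '[[[-0.025, -0.025, 0], [0, 0, 0], 1], [[-0.025, -0.025, 0], [0, 0, 0], 1], [[-0.025, -0.025, 0], [0, 0, 0], 1], [[-0.025, -0.025, 0], [0, 0, 0], 1], [[-0.025, -0.025, 0], [0, 0, 0], 1], [[-0.025, -0.025, 0], [0, 0, 0], 1], [[-0.025, -0.025, 0], [0, 0, 0], 1], [[0, 0, 0], [0, 0, 0], 1], [[0, 0, 0], [0, 0, 0], 1]]'

```text
time: 10.23
eef_pos: [0.5223, -0.2642, 0.5214]
orientation: [1.806, 2.57, 0.0]
wrist_force: [0.3, -0.3, 0.7]
grip_width: 0.998
grip_force: 0.0
```

```bash
python3 - <<'E'
from h import *
ims=[]
c=(.509+.113,-.070+.041); rel((0.5,0,.3))
for n in("top","side"):
    p=get_image(n);W=cloud(p)
    def rect(lo,hi,r,name):
        m=(W[...,2]>lo)&(W[...,2]<hi)&(np.hypot(W[...,0]-c[0],W[...,1]-c[1])<r)
        X=W[m][:,:2].astype(np.float32)
        if len(X)>4: R=cv2.minAreaRect(X*1000);print(n,name,len(X),np.round(R[0]),np.round(R[1]),round(R[2],1))
    rect(.193,.206,.06,"hub");rect(.207,.216,.03,"nut");rect(.12,.19,.06,"sides")
    k,j=(slice(110,290),slice(180,370)) if n=="top" else (slice(130,310),slice(210,400))
    ims.append(cv2.resize(p["color"][k,j],(400,380),interpolation=cv2.INTER_CUBIC))
cv2.imwrite("pics/c2.png",np.hstack(ims))
E
```

```text
t 10.23 pos [ 0.5223 -0.2642  0.5214] yaw_y 19.79 z [ 0.001 -0.    -1.   ] q [-0.55  0.33  1.4   0.    1.42 -0.89] F [ 0.3 -0.3  0.7] grip 0.9984806984166643 0.0
tool shift [0.2563 0.0683 0.2213]
top hub 299 [621. -29.] [62. 61.] 19.2
top nut 16 [620. -31.] [11. 14.] 70.2
top sides 150 [618. -29.] [58. 60.] 19.1
side hub 228 [624. -29.] [64. 63.] 19.7
side nut 13 [622. -31.] [14. 13.] 2.1
side sides 339 [623. -31.] [67. 63.] 20.4
```

View pics/c2.png

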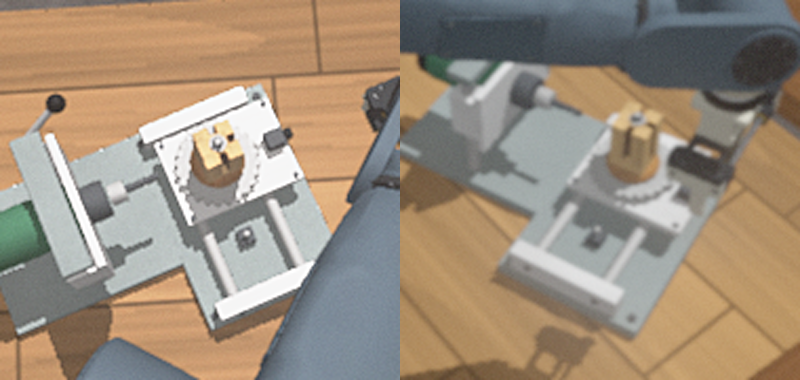

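The crop shows the hub (218,150 in the left half) in front of the cutter. Its plain face looks at the cutter, the slots are on the other three sides, and the carriage is against the far block. The hub moved 120 mm and its yaw matches the mill's within about 1°.

```bash
python3 -c "
from plant import *
print(job_done())"
```

```text
the job is handed in; nothing more can be done
None
```

The job is handed in: the plate is turned four clicks clockwise so the plain face looks at the cutter, square to within about 1° by the cameras; the carriage is against its end stop after 120 mm of travel, and the gripper has let go and is clear, though no verdict came back.

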